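# Index the sample turntable to its next stop

## Robot

A 6-joint arm with a two-finger parallel gripper is mounted at the origin on the work surface. World frame = base frame: x ahead of the robot, y to its left, z up, the work surface at z = 0. Lengths are in m, angles in degrees, forces in N, time in s.
With the tool pointing down it reaches from about 0.35 to 0.975 m from the base axis. Payload 17.4 kg.
Tool frame: the origin (TCP) lies between the finger pads; the fingertips stand 8 mm ahead of it and the grasp point (between the pads) lies 11 mm behind it; y points along the fingers, z is the direction in which the jaws open and shut, and the axes are right-handed (so a half turn about y gives the same grasp; the last joint's range is limited). The gripper opens to 85 mm and grips with 20 to 120 N. Pads are 22 mm wide; open, the fingers measure 114 mm over their backs; the gripper's body (76 mm by 85 mm) begins 54 mm behind the grasp point. The pads swing forward as they close: fully open they stand 13 mm farther back than shut.
Start: joints at [66.646, 6.646, 82.598, -0, 90.757, -2.166], TCP at [0.244, 0.629, 0.239] pointing down, gripper open.
Joint ranges: [-162.19, 162.19], [-47.58, 125.68], [4.15, 143.07], [-65.23, 245.23], [0.69, 171.88], [-170.13, 170.13]. Speed limits (degrees/s): [108.29, 108.29, 127.2, 180, 180, 180].

## Interface

Orientations are given as [roll, pitch, yaw] about the fixed x, y, z axes, in that order (R = Rz(yaw) Ry(pitch) Rx(roll)).
In Python, from workcell import ctrl, vision, sign_off gives the robot as it stands.
- The arm moves only by the tool apply_moves, never from a script. Its argument "targets" is a list of rows, each a list of 7 numbers: the shift along the tool's x, y, z in cm, then the turn, a rotation vector about the tool's x, y, z in degrees, then the opening, from 0 (shut) to 1 (fully open). A call has 1 to 8 rows; each row shifts and turns the commanded pose from where the row before left it, along the tool's axes as they then stand; what a row does not reach is not made up. A row lasts 1/8 s, in which the tool goes at most 62.5 mm and 10.7 degrees, less where a joint would pass 70% of its speed; a pose out of reach is approached as far as the arm can. A call with a gripper value outside its range is refused whole. The fingers move at their own pace and stop on an object; "newtons" is the grip in N (left out, the last holds). Time passes only in rows, so rows that do not move let the fingers close. It gives the time, the measured TCP pose, the force and the opening at its end, in the units of the state.
- ctrl.observe(): the state, without advancing time (a new reading comes with each control period).
- vision.snapshot(name): name is "side" or "top" or "wrist"; returns (picture, depth): 480x640x3 uint8, blue, green, red; 480x640 float32, m along the optical axis (not along the pixel's ray), 0 where there is no reading.
- vision.camera_info(name): a dict with "K" (3x3 intrinsics, pixels), "origin" and "orientation" of the camera in the world; the wrist camera has in their place "mount" (4x4, takes a point from camera to tool coordinates, whose origin is the TCP and whose axes are the tool frame's). Camera axes: x right, y up, looking along -z (the intrinsics and any distortion apply to the point x, -y, -z); pixel columns grow to the right and rows downward; lengths in m; the calibration is good to about 2 mm. A picture is of the moment at which its call begins: read the wrist's pose just before it. camera_info takes no time and is no camera call.
- sign_off(): hands the job in, once; it reports no verdict.
Trained networks look in the newest picture that a camera, given by its name, has taken for a name from the list of things; names that differ only in an ending like _2 or _b are one class to them, and where a whole thing is asked for, a point or a joint stands for the part that bears it (a point fixed in the world has none). Each returns a list of dicts, best first, with "confidence" (0 to 1); they miss things now and then, are a little off and sometimes report something else, mostly with a low value. They report only what shows in the picture. A call takes as long as a camera call.
- vision.masks_of(label, camera): "region" (480x640 bool, what is visible of it) and "at" ([column, row] in pixels, amid what is visible of it).
The state is a dict: "t": time; "joint_pos": joint angles; "joint_vel": joint speeds; "effort": joint torques, N m; "ee_pos": TCP position; "orientation": TCP orientation; "wrist_force": force on the tool from outside, world axes, zero at the start; "wrist_torque": the same for the moment, N m; "gripper_width": opening from 0.0 (shut) to 1.0 (fully open).
Only numpy, scipy, OpenCV 4.12 (cv2) and the standard library are available. Lean on these libraries where they do the work, as an engineer would, in place of code of your own. Each camera call takes 0.05 s, during which the arm holds its last target. There are 200 camera calls.

## Task

Index the sample turntable one stop on, anticlockwise as seen from above, so that the next cup comes under the dosing funnel: pull the sprung index pin up by its knob, turn the table, and let the pin spring fully home into the next hole. The hole is hidden, so find it by feel and gently; do not force the table round with the pin in a hole, and leave the jar, beaker and spatula where they are.

Things in the scene. Friction and masses are not known exactly. Their poses are not given: they have to be found in the camera images.
- knob (a point): Centre of the black pull knob on the index pin: an upright cylinder 26 mm across, 26 mm high, 90 mm from the turntable's axis; pin home, its centre is 117 mm above the bench. A 20 mm housing under it ends 11 mm below its centre; nothing else within 60 mm on the plate. It slides up and down and carries the table round. The pin, 10 mm thick with a 1 mm chamfer, sits 10 mm deep in a 12 mm hole.
- turntable_centre (a point): Centre of the turntable's top face, on its upright turning axis, 74 mm above the bench: a round aluminium plate 240 mm across, 10 mm thick, with five white cups 20 mm high on the side away from the knob. It turns on a white drum 224 mm across.
- turntable (a joint): Angle of the turntable in rad from the start stop (0), growing anticlockwise seen from above. It turns stiffly, about 1.3 N at the knob. The next hole lies somewhere between 0.63 and 0.94 rad: its bush is adjustable, hidden under the table and not measured. The hole after that (1.57) is the wrong one.
- index_pin (a joint): Lift of the pin in m: 0 fully home in a hole, 0.010 when its tip rests on the flat ring between holes, 0.015 at the top stop. The spring pulls it down, 7 N home, 11 N at the top. Let go between holes, the pin rides on the ring (the knob then takes about 4 to 5 N sideways) and drops by itself when pushed over a hole if nothing holds the knob up.
- index_ring: The steel ring with the holes, fixed inside the drum under the turntable, out of sight; origin on the turning axis at bench height. More than 35 N on it, as from the pin pressing on a hole's side, is too much.
- stand: The whole turntable's fixed foot, 250 mm across, origin on the turning axis at bench height; its x axis points from the axis to the post of the steel dosing funnel, which hangs over the cups 70 mm from the axis on the side opposite the knob, top 154 mm above the bench.
- reagent_jar_mid (a point): Middle of a loose white jar, 52 mm across, 75 mm high, standing beside the turntable. To be left alone.
- beaker_mid (a point): Middle of a loose white beaker, 60 mm across, 75 mm high. To be left alone.
- spatula_mid (a point): Middle of a loose slim lab spatula, 160 mm long, 12 mm wide, lying on the bench. To be left alone.

How it is judged (in metres and radians):
On the way, in this order (a step that is already met when the one before it is completed fails the run):
1. the pin is pulled clear of the start hole (value of joint index_pin above 0.0085 m and value of joint turntable below 0.2 rad), for 0.1 s.
2. the table is turned on with the pin out (value of joint index_pin above 0.006 m and value of joint turntable between 0.35 and 1 rad), for 0.1 s.
At the end, for the whole second after the job is handed in: The pin is fully home (lift under 1.5 mm) in the next hole anticlockwise (table angle between 0.6 and 0.97 rad), the table is at rest and the robot has let go (value of joint index_pin below 0.0015 m and value of joint turntable between 0.6 and 0.97 rad and velocity of joint turntable between -0.05 and 0.05 rad/s); the robot touches nothing.
It fails at once if the index ring is loaded with more than 35 N (table forced round with the pin in a hole) (contact force between index_ring and anything else above 35 N).
It fails at once if the pin is carried past the next hole (value of joint turntable above 1.1 rad).
It fails at once if the jar, beaker or spatula is moved more than 15 mm (distance of any of reagent_jar_mid, beaker_mid, spatula_mid from where it was at the start of the episode above 0.015 m).
It also fails if it takes over 58 s, if anything falls off the work surface, if the arm or the gripper's body presses on something with over 40 N, if the wrist force passes 120 N, or if a joint passes its speed limit or range.

## Working session

There is one attempt and no reset: what is moved stays moved. The work goes in short steps, Python scripts to look and compute and a tool call to move; the robot and the scene stay as the last step left them, time stands still between calls to the robot, and variables do not carry over. Pictures are saved under pics/ and viewed, about 8 in all and at most 12, crops included, and the job is handed in when it is done.

Besides the shell and the picture viewer there is one more tool, called as name(argument=value, ...), one argument or row to a line, values as JSON. apply_moves: Moves the arm, as the interface text tells. Its arguments: {"type":"object","properties":{"targets":{"type":"array","items":{"type":"array","items":{"type":"number"}}},"newtons":{"type":"number"}},"required":["targets"]}

```bash
mkdir -p pics; cat > h.py <<'E'
import numpy as np, cv2
from scipy.spatial.transform import Rotation as R
from workcell import ctrl, vision, sign_off
def campose(n):
    i=vision.camera_info(n)
    if 'mount' in i:
        s=ctrl.observe(); T=np.eye(4); T[:3,:3]=R.from_euler('xyz',s['orientation'],degrees=True).as_matrix(); T[:3,3]=s['ee_pos']
        return np.array(i['K']),T@np.array(i['mount'])
    T=np.eye(4); o=np.array(i['orientation'],float)
    T[:3,:3]=o if o.shape==(3,3) else R.from_euler('xyz',o,degrees=True).as_matrix()
    T[:3,3]=i['origin']; return np.array(i['K']),T
def cloud(d,K,T):
    v,u=np.mgrid[:480,:640]; 
    p=np.stack([(u-K[0,2])/K[0,0]*d,-(v-K[1,2])/K[1,1]*d,-d],-1)
    return p@T[:3,:3].T+T[:3,3]
E
python3 - <<'E'
from h import *
print(ctrl.observe())
for n in ['side','top']:
    print(vision.camera_info(n))
    K,T=campose(n); im,d=vision.snapshot(n); cv2.imwrite(f'pics/{n}0.png',im); P=cloud(d,K,T)
    np.save(f'{n}.npy',P)
    for l in ['knob','turntable_centre','stand','reagent_jar_mid','beaker_mid','spatula_mid']:
        for m in vision.masks_of(l,n)[:2]:
            r=m['region']&(d>0); q=P[r]
            print(n,l,round(m['confidence'],2),np.round(m['at']),r.sum(),np.median(q,0).round(3) if len(q) else '', q.min(0).round(3) if len(q) else '', q.max(0).round(3) if len(q) else '')
print(vision.camera_info('wrist'))
E
```

```text
{'t': 0.0, 'joint_pos': array([ 6.66438340e+01,  6.67419853e+00,  8.26337872e+01,  3.85641639e-04,
        9.07566717e+01, -2.16464045e+00]), 'joint_vel': array([-0.05925703, -0.05409214,  0.00366666,  0.02979641,  0.00503981,
       -0.00888203]), 'effort': array([ 2.94406846e-04, -7.31991792e+01, -6.32484412e+01, -8.11865971e-05,
        6.40912011e-03, -1.23761771e-05]), 'ee_pos': array([0.24393007, 0.62920075, 0.23858253]), 'orientation': array([-9.00645967e+01,  2.82752034e-03, -2.11915222e+01]), 'wrist_force': array([-0.41537902, -0.01874294, -0.08305718]), 'wrist_torque': array([ 0.02584759,  0.06557104, -0.01250379]), 'gripper_width': 0.9994269631696003}
{'K': array([[448.29727515,   0.        , 319.21250082],
       [  0.        , 448.29727515, 240.46693273],
       [  0.        ,   0.        ,   1.        ]]), 'origin': array([0.55310452, 0.62743014, 0.78994879]), 'orientation': array([  38.57645674,    0.49768827, -178.65778102])}
side knob 0.63 [365. 227.] 190 [0.485 0.063 0.127] [0.468 0.035 0.074] [0.497 0.07  0.132]
side turntable_centre 0.84 [323. 261.] 8893 [0.56  0.
[... 1467 characters left out ...]
86 [414. 205.] 582 [ 0.683 -0.087  0.004] [ 0.617 -0.131 -0.005] [ 0.756 -0.04   0.012]
top spatula_mid 0.6 [307. 256.] 16389 [0.559 0.089 0.073] [ 0.446 -0.034 -0.004] [0.71  0.225 0.154]
{'K': array([[429.21989412,   0.        , 319.47916841],
       [  0.        , 429.21989412, 241.02919059],
       [  0.        ,   0.        ,   1.        ]]), 'mount': array([[-6.62398221e-04, -9.55987526e-01, -2.93406563e-01,
        -7.44218183e-02],
       [-5.34587218e-04,  2.93406924e-01, -9.55987495e-01,
        -1.35090509e-01],
       [ 9.99999638e-01, -4.76393018e-04, -7.05410937e-04,
         8.13003572e-04],
       [ 0.00000000e+00,  0.00000000e+00,  0.00000000e+00,
         1.00000000e+00]])}
```

```bash
python3 - <<'E'
from h import *
from scipy.optimize import least_squares
for n in ['top','side']:
    P=np.load(f'{n}.npy').reshape(-1,3)
    q=P[(abs(P[:,2]-.074)<.006)&(np.hypot(P[:,0]-.56,P[:,1]-.095)<.14)]
    h=cv2.convexHull(q[:,:2].astype(np.float32))[:,0]
    f=least_squares(lambda c:np.hypot(*(h-c[:2]).T)-.12,[.56,.095],loss='soft_l1',f_scale=.002)
    c=f.x; print(n,c.round(4),np.abs(f.fun).mean().round(4))
    k=P[(abs(P[:,2]-.130)<.006)&(np.hypot(P[:,0]-.484,P[:,1]-.057)<.025)]
    (x,y),r=cv2.minEnclosingCircle(k[:,:2].astype(np.float32)); kc=k[:,:2].mean(0)
    print('knob',kc.round(4),(round(x,4),round(y,4),round(r,4)),len(k),'R',np.hypot(*(kc-c)).round(4),'ang',np.degrees(np.arctan2(*(kc-c)[::-1])).round(2), k[:,2].mean().round(4))
a=cv2.imread('pics/top0.png');b=cv2.imread('pics/side0.png')
cv2.imwrite('pics/both.png',cv2.resize(np.hstack([a[80:400,100:500],b[120:440,150:550]]),(800,320)))
E
```

```text
top [0.5658 0.0918] 0.0007
knob [0.4833 0.0549] (0.4837, 0.0549, 0.0128) 233 R 0.0904 ang -155.9 0.1289
side [0.5661 0.0933] 0.0006
knob [0.4845 0.058 ] (0.4841, 0.0566, 0.0136) 117 R 0.0889 ang -156.65 0.1285
```

View pics/both.png

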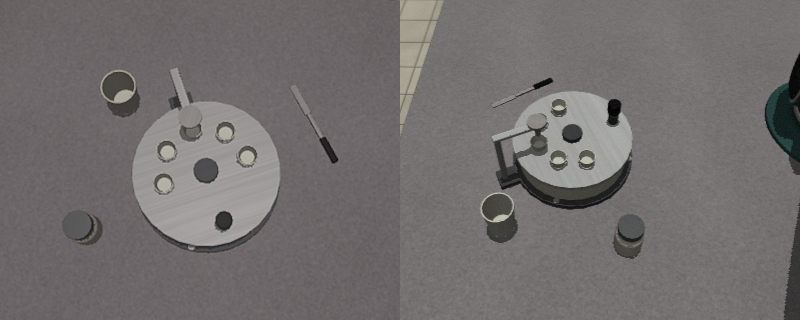

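The picture shows the turntable (centre about 205,170 in the left half) with its knob at (224,220), the funnel post at (180,90), the jar at (80,226), the beaker at (119,90) and the spatula at (315,125). This matches the network results. The knob radius (90 mm) and height also check out. Next I compute the rows for the approach.

```bash
cat >> h.py <<'E'
def rows(goal,yaw,n):
    s=ctrl.observe(); Rt=R.from_euler('xyz',s['orientation'],degrees=True)
    G=R.from_euler('xyz',[-90,0,yaw],degrees=True)
    rv=(Rt.inv()*G).as_rotvec(degrees=True)/n
    d=(np.array(goal)-s['ee_pos'])/n*100; st=R.from_rotvec(rv,degrees=True)
    for i in range(n):
        print(np.r_[Rt.inv().apply(d),rv].round(2).tolist()); Rt=Rt*st
E
python3 -c "
from h import *
rows([.4838,.0558,.19],-156,16)"
```

```text
[2.69, 0.31, -2.8, -0.0, 8.43, 0.0]
[3.07, 0.31, -2.38, -0.0, 8.43, 0.0]
[3.39, 0.31, -1.9, -0.0, 8.43, 0.0]
[3.63, 0.31, -1.38, -0.0, 8.43, 0.0]
[3.79, 0.31, -0.84, -0.0, 8.43, 0.0]
[3.88, 0.31, -0.27, -0.0, 8.43, 0.0]
[3.87, 0.31, 0.3, -0.0, 8.43, 0.0]
[3.79, 0.31, 0.86, -0.0, 8.43, 0.0]
[3.62, 0.31, 1.41, -0.0, 8.43, 0.0]
[3.37, 0.31, 1.93, -0.0, 8.43, 0.0]
[3.06, 0.31, 2.4, -0.0, 8.43, 0.0]
[2.67, 0.31, 2.82, -0.0, 8.43, 0.0]
[2.23, 0.31, 3.18, -0.0, 8.43, 0.0]
[1.74, 0.31, 3.47, -0.0, 8.43, 0.0]
[1.21, 0.31, 3.69, -0.0, 8.43, 0.0]
[0.66, 0.31, 3.83, -0.0, 8.43, 0.0]
```

apply_moves(
  targets=[
    [2.69,0.31,-2.8,0,8.43,0,1],
    [3.07,0.31,-2.38,0,8.43,0,1],
    [3.39,0.31,-1.9,0,8.43,0,1],
    [3.63,0.31,-1.38,0,8.43,0,1],
    [3.79,0.31,-0.84,0,8.43,0,1],
    [3.88,0.31,-0.27,0,8.43,0,1],
    [3.87,0.31,0.3,0,8.43,0,1],
    [3.79,0.31,0.86,0,8.43,0,1],
  ],
)

```text
t: 1.7
ee_pos: [0.3639, 0.3414, 0.2146]
orientation: [-90.0, 0.0, -88.9]
wrist_force: [0.5, 0.4, 0.2]
gripper_width: 1.001
```

apply_moves(
  targets=[
    [3.62,0.31,1.41,0,8.43,0,1],
    [3.37,0.31,1.93,0,8.43,0,1],
    [3.06,0.31,2.4,0,8.43,0,1],
    [2.67,0.31,2.82,0,8.43,0,1],
    [2.23,0.31,3.18,0,8.43,0,1],
    [1.74,0.31,3.47,0,8.43,0,1],
    [1.21,0.31,3.69,0,8.43,0,1],
    [0.66,0.31,3.83,0,8.43,0,1],
  ],
)

```text
t: 2.7
ee_pos: [0.4836, 0.0545, 0.1898]
orientation: [-90.0, 0.0, -156.3]
wrist_force: [0.8, 1.4, 0.8]
gripper_width: 1.001
```

apply_moves(
  targets=[
    [0,0,0,0,0,0,0.8],
    [0,0,0,0,0,0,0.7],
  ],
  newtons=60,
)

```text
t: 2.95
ee_pos: [0.4831, 0.0559, 0.1898]
orientation: [-90.0, 0.0, -156.0]
wrist_force: [-0.4, 0.9, -0.4]
gripper_width: 0.699
```

```bash
cat >> h.py <<'E'
def look(tag,zmin=.105):
    K,T=campose('wrist'); im,d=vision.snapshot('wrist'); cv2.imwrite(f'pics/{tag}.png',im); P=cloud(d,K,T)
    s=ctrl.observe(); Rt=T[:3,:3]
    for m in vision.masks_of('knob','wrist')[:2]:
        q=P[m['region']&(d>0)]; 
        if len(q)<5: continue
        zt=np.percentile(q[:,2],90); t=q[abs(q[:,2]-zt)<.004]
        (x,y),r=cv2.minEnclosingCircle(t[:,:2].astype(np.float32))
        print(tag,'knob',round(m['confidence'],2),np.round(m['at']),len(q),'top z',zt.round(4),'c',(round(x,4),round(y,4),round(r,4)),'ang',np.degrees(np.arctan2(y-.0925,x-.566)).round(2),'R',np.hypot(y-.0925,x-.566).round(4))
    print(s['t'],s['ee_pos'].round(4),s['orientation'].round(2),s['wrist_force'].round(2),round(s['gripper_width'],3),s['joint_pos'].round(1))
E
python3 -c "
from h import *
look('w1')"
```

```text
w1 knob 0.93 [326. 260.] 2488 top z 0.131 c (0.4861, 0.0559, 0.0128) ang -155.41 R 0.0879
3.0 [0.4831 0.0563 0.1898] [-9.0010e+01  1.0000e-02 -1.5598e+02] [-0.83 -0.13  0.3 ] 0.703 [  3.6 -16.5 108.9   0.   87.6  69.6]
```

View pics/w1.png

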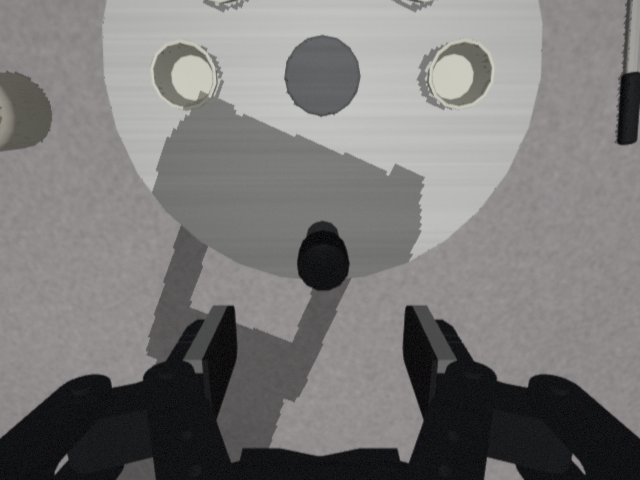

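Wrist view: the knob at (323,260) sits centred between the fingers (pads at columns 220 and 420), and the plate around it is free. I descend and grip.

apply_moves(
  targets=[
    [-0.1,3,0,0,0,0,0.7],
    [0,3,0,0,0,0,0.7],
    [0,2.2,0,0,0,0,0.7],
    [0,0,0,0,0,0,0.5],
    [0,0,0,0,0,0,0.25],
    [0,0,0,0,0,0,0.2],
    [0,0,0,0,0,0,0.1],
    [0,0,0,0,0,0,0.1],
  ],
  newtons=60,
)

```text
t: 4.05
ee_pos: [0.4846, 0.0563, 0.1091]
orientation: [-90.0, 0.1, -156.1]
wrist_force: [-3.0, 1.0, 7.4]
gripper_width: 0.284
```

apply_moves(
  targets=[
    [0,-0.4,0,0,0,0,0.1],
    [0,-0.4,0,0,0,0,0.1],
    [0,-0.3,0,0,0,0,0.1],
    [0,-0.2,0,0,0,0,0.1],
    [0,0,0,0,0,0,0.1],
    [0,0,0,0,0,0,0.1],
  ],
)

```text
t: 4.8
ee_pos: [0.4843, 0.0563, 0.1204]
orientation: [-90.0, 0.0, -156.1]
wrist_force: [6.8, 3.1, -10.4]
gripper_width: 0.284
```

```bash
python3 -c "
from h import *
look('w2')"
```

```text
w2 knob 0.64 [321. 344.] 6790 top z 0.1421 c (0.4854, 0.0571, 0.0133) ang -156.32 R 0.088
4.85 [0.4843 0.0563 0.1204] [-9.0010e+01  4.0000e-02 -1.5606e+02] [  7.31   1.48 -10.74] 0.29 [  3.6 -14.1 113.5   0.   80.6  69.7]
```

apply_moves(
  targets=[
    [-0.05,-0.15,0,0,0,0,0.1],
    [0,0,0,0,0,0,0.1],
    [-0.017,0,0.392,0,-2.5,0,0.1],
    [-0.034,0,0.784,0,-5,0,0.1],
    [-0.034,0,0.784,0,-5,0,0.1],
    [0,0,0,0,0,0,0.1],
  ],
)

```text
t: 5.65
ee_pos: [0.4943, 0.0392, 0.1218]
orientation: [-90.0, -0.1, -143.6]
wrist_force: [0.3, -0.6, -11.0]
gripper_width: 0.286
```

apply_moves(
  targets=[
    [-0.034,0,0.784,0,-5,0,0.1],
    [-0.034,0,0.784,0,-5,0,0.1],
    [-0.034,0,0.784,0,-5,0,0.1],
    [0,0,0,0,0,0,0.1],
    [0,0,0,0,0,0,0.1],
  ],
)

```text
t: 6.28
ee_pos: [0.5102, 0.0225, 0.1219]
orientation: [-90.0, -0.1, -128.7]
wrist_force: [-3.9, -5.9, -10.2]
gripper_width: 0.287
```

```bash
python3 -c "
from h import *
look('w3')"
```

```text
w3 knob 0.92 [321. 348.] 6694 top z 0.1435 c (0.5112, 0.023, 0.013) ang -128.25 R 0.0885
w3 knob 0.74 [318. 137.] 164706 top z 0.0871 c (0.5645, 0.0887, 0.0853) ang -111.23 R 0.0041
6.325 [0.5103 0.0225 0.122 ] [-9.0020e+01 -7.0000e-02 -1.2874e+02] [ -3.18  -6.18 -11.29] 0.285 [ -0.3 -10.9 110.7  -0.   80.3  38.4]
```

View pics/w3.png

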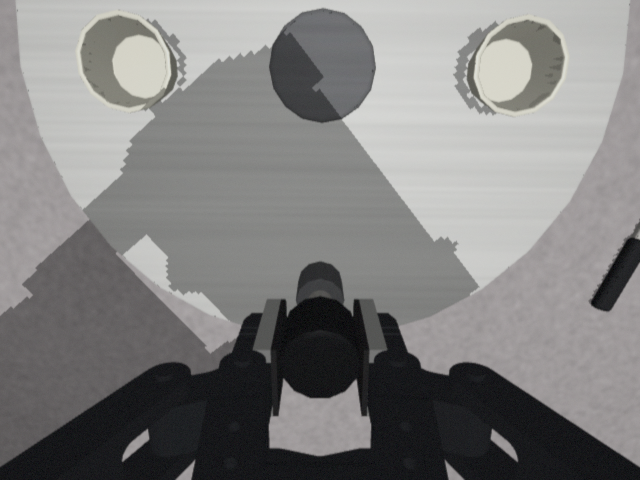

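Picture: the knob (320,350) is gripped between the pads, and the table is about 0.48 rad round with the pin still up. Next I release it onto the ring and set the pads lower, as a loose cage around the knob.

apply_moves(
  targets=[
    [0,0.2,0,0,0,0,0.1],
    [0,0,0,0,0,0,0.4],
    [0,0,0,0,0,0,0.4],
    [0,0,0,0,0,0,0.4],
    [0,0.4,0,0,0,0,0.4],
    [0,0.4,0,0,0,0,0.4],
    [0,0,0,0,0,0,0.4],
  ],
  newtons=20,
)

```text
t: 7.25
ee_pos: [0.5106, 0.0225, 0.1117]
orientation: [-90.0, -0.0, -128.6]
wrist_force: [-0.0, -0.0, 0.1]
gripper_width: 0.402
```

```bash
python3 -c "
from h import *
look('w4')"
```

```text
w4 knob 0.83 [319. 360.] 7701 top z 0.1407 c (0.511, 0.0232, 0.0132) ang -128.43 R 0.0884
7.3 [0.5107 0.0225 0.112 ] [-9.0020e+01 -1.0000e-02 -1.2857e+02] [ 0.08  0.81 -0.58] 0.402 [ -0.3 -10.5 111.2   0.   79.2  38.2]
```

apply_moves(
  targets=[
    [0,0,0.1,0,-0.64,0,0.4],
    [0,0,0.1,0,-0.64,0,0.4],
    [0,0,0.1,0,-0.64,0,0.4],
    [0,0,0.1,0,-0.64,0,0.4],
    [0,0,0.1,0,-0.64,0,0.4],
    [0,0,0.1,0,-0.64,0,0.4],
    [0,0,0.1,0,-0.64,0,0.4],
    [0,0,0.1,0,-0.64,0,0.4],
  ],
)

```text
t: 8.35
ee_pos: [0.5168, 0.0183, 0.1122]
orientation: [-90.1, 0.0, -123.4]
wrist_force: [-5.6, 4.8, 2.7]
gripper_width: 0.403
```

```bash
python3 -c "
from h import *
look('w5')"
```

```text
w5 knob 0.91 [307. 363.] 7496 top z 0.1407 c (0.5134, 0.0214, 0.0132) ang -126.49 R 0.0884
w5 knob 0.55 [322. 143.] 178351 top z 0.0872 c (0.5643, 0.0886, 0.0857) ang -113.85 R 0.0042
8.4 [0.5169 0.0182 0.1122] [ -90.08    0.   -123.36] [-5.33  2.69  2.09] 0.4 [ -0.8  -9.6 110.5   0.   79.2  32.5]
```

apply_moves(
  targets=[
    [0,0,0.1,0,-0.64,0,0.4],
    [0,0,0.1,0,-0.64,0,0.4],
    [0,0,0.1,0,-0.64,0,0.4],
    [0,0,0.1,0,-0.64,0,0.4],
    [0,0,0.1,0,-0.64,0,0.4],
    [0,0,0.1,0,-0.64,0,0.4],
  ],
)

```text
t: 9.2
ee_pos: [0.5219, 0.0151, 0.1122]
orientation: [-90.1, 0.0, -119.6]
wrist_force: [-5.2, 3.8, 2.4]
gripper_width: 0.399
```

apply_moves(
  targets=[
    [0,0,0.05,0,-0.32,0,0.4],
    [0,0,0.05,0,-0.32,0,0.4],
    [0,0,0.05,0,-0.32,0,0.4],
  ],
)

```text
t: 9.57
ee_pos: [0.5232, 0.0143, 0.1122]
orientation: [-90.1, 0.0, -118.6]
wrist_force: [-7.1, 4.6, 3.8]
gripper_width: 0.402
```

apply_moves(
  targets=[
    [0,0,0.05,0,-0.32,0,0.4],
    [0,0,0.05,0,-0.32,0,0.4],
    [0,0,0.05,0,-0.32,0,0.4],
  ],
)

```text
t: 9.95
ee_pos: [0.5244, 0.0136, 0.1122]
orientation: [-90.1, 0.0, -117.6]
wrist_force: [-6.4, 3.9, 3.0]
gripper_width: 0.402
```

apply_moves(
  targets=[
    [0,0,0.05,0,-0.32,0,0.4],
    [0,0,0.05,0,-0.32,0,0.4],
    [0,0,0.05,0,-0.32,0,0.4],
  ],
)

```text
t: 10.32
ee_pos: [0.5257, 0.013, 0.1121]
orientation: [-90.1, 0.0, -116.7]
wrist_force: [-9.1, 6.5, 5.1]
gripper_width: 0.399
```

```bash
python3 -c "
from h import *
look('w6')"
```

```text
w6 knob 0.88 [304. 361.] 7568 top z 0.1407 c (0.5224, 0.0154, 0.0133) ang -119.49 R 0.0886
10.375 [0.5258 0.0129 0.1121] [ -90.1     0.   -116.67] [-5.23  3.14  2.76] 0.397 [ -1.4  -8.4 109.5   0.   79.1  25.3]
```

apply_moves(
  targets=[
    [0,0,0.05,0,-0.32,0,0.4],
    [0,0,0.05,0,-0.32,0,0.4],
    [0,0,0.05,0,-0.32,0,0.4],
  ],
)

```text
t: 10.8
ee_pos: [0.5271, 0.0123, 0.1121]
orientation: [-90.1, 0.0, -115.7]
wrist_force: [-8.9, 5.4, 4.1]
gripper_width: 0.4
```

apply_moves(
  targets=[
    [0,0,0.05,0,-0.32,0,0.4],
    [0,0,0.05,0,-0.32,0,0.4],
    [0,0,0.05,0,-0.32,0,0.4],
  ],
)

```text
t: 11.18
ee_pos: [0.5284, 0.0116, 0.112]
orientation: [-90.1, 0.0, -114.8]
wrist_force: [-8.6, 5.8, 3.0]
gripper_width: 0.397
```

apply_moves(
  targets=[
    [0,0,0.05,0,-0.32,0,0.4],
    [0,0,0.05,0,-0.32,0,0.4],
    [0,0,0.05,0,-0.32,0,0.4],
  ],
)

```text
t: 11.55
ee_pos: [0.5298, 0.0109, 0.1117]
orientation: [-90.1, -0.0, -113.8]
wrist_force: [-3.9, 4.2, -2.3]
gripper_width: 0.402
```

```bash
python3 -c "
from h import *
look('w7')"
```

```text
w7 knob 0.9 [308. 362.] 7585 top z 0.1402 c (0.5261, 0.013, 0.0135) ang -116.62 R 0.089
11.6 [0.5299 0.0108 0.1117] [-9.0100e+01 -1.0000e-02 -1.1379e+02] [-4.26  2.83 -3.11] 0.399 [ -1.6  -7.9 109.    0.   79.   22.2]
```

apply_moves(
  targets=[
    [0,0,0.05,0,-0.32,0,0.4],
    [0,0,0,0,0,0,0.4],
  ],
)

```text
t: 11.9
ee_pos: [0.531, 0.0102, 0.1123]
orientation: [-90.0, -0.0, -113.5]
wrist_force: [-1.2, 0.7, -1.3]
gripper_width: 0.4
```

```bash
python3 -c "
from h import *
look('w8')"
```

```text
w8 knob 0.95 [307. 345.] 6385 top z 0.1309 c (0.5279, 0.0124, 0.0133) ang -115.44 R 0.0887
w8 knob 0.28 [317. 141.] 175828 top z 0.0869 c (0.5654, 0.088, 0.085) ang -97.08 R 0.0046
11.95 [0.531  0.0102 0.1124] [ -89.97   -0.   -113.53] [-0.98 -0.28 -2.01] 0.398 [ -1.6  -7.8 108.9  -0.   78.9  21.9]
```

The knob top has dropped from 0.1407 to 0.1309, its home height, at about 0.71 rad. I centre the jaws, open them and retreat straight up.

apply_moves(
  targets=[
    [0,0,-0.3,0,0,0,0.4],
    [0,0,0,0,0,0,0.6],
    [0,0,0,0,0,0,0.7],
    [0,-2,0,0,0,0,0.7],
    [0,-4,0,0,0,0,0.7],
    [0,-4,0,0,0,0,0.7],
    [0,0,0,0,0,0,0.7],
    [0,0,0,0,0,0,0.7],
  ],
)

```text
t: 13.0
ee_pos: [0.528, 0.0116, 0.2125]
orientation: [-90.0, 0.0, -113.5]
wrist_force: [-0.1, 0.7, -0.5]
gripper_width: 0.703
```

```bash
python3 - <<'E'
from h import *
look('w9')
for n in ['top','side']:
    K,T=campose(n); im,d=vision.snapshot(n); P=cloud(d,K,T)
    for l in ['reagent_jar_mid','beaker_mid','spatula_mid']:
        m=vision.masks_of(l,n)[:1]
        for m in m: print(n,l,round(m['confidence'],2),np.round(m['at']),np.median(P[m['region']&(d>0)],0).round(3))
E
```

```text
w9 knob 0.63 [318. 252.] 1965 top z 0.1311 c (0.5277, 0.0121, 0.013) ang -115.46 R 0.089
13.05 [0.5278 0.0116 0.2118] [-9.0040e+01 -2.0000e-02 -1.1353e+02] [-0.14 -0.28 -0.45] 0.692 [ -1.5 -11.4 102.6  -0.   88.8  22. ]
top reagent_jar_mid 0.73 [183. 310.] [0.458 0.278 0.073]
top beaker_mid 0.61 [218. 171.] [0.704 0.258 0.043]
side reagent_jar_mid 0.57 [380. 353.] [0.462 0.298 0.071]
side beaker_mid 0.86 [249. 333.] [0.697 0.244 0.045]
side spatula_mid 0.7 [270. 209.] [ 0.69  -0.083  0.003]
```

View pics/w9.png

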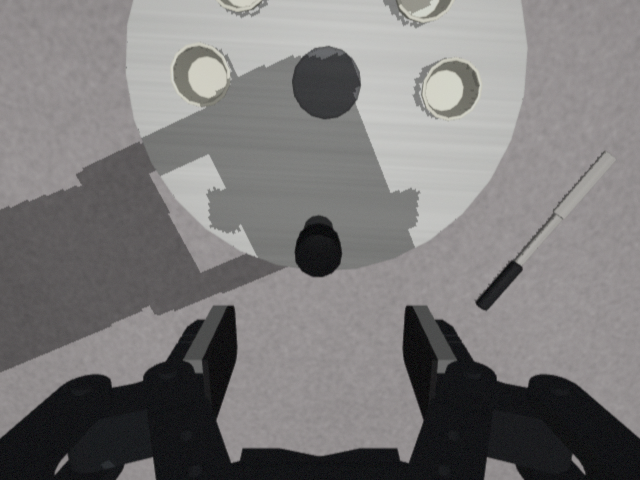

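The fingers are clear of the knob (318,250), which stands at its home height. The loose objects have not moved, so I hand in.

```bash
python3 -c "
from workcell import sign_off
print(sign_off())"
```

```text
the job is handed in; nothing more can be done
None
```

The turntable is one stop on, anticlockwise, with the pin home in the next hole. I handed the job in at about 13 s of the 58 s allowed; sign-off gives no verdict.

**What I did:** I gripped the knob, lifted the pin about 12.5 mm and turned the table to about 0.48 rad. I then let the pin down onto the ring and pushed the knob on with loosely open jaws, in steps of 1 mm and then 0.5 mm. The pin dropped in at about 0.71 rad. I opened the jaws and backed straight up.

**Last checks:**
- **Pin:** the top of the knob measured 131 mm above the bench, the same as with the pin home at the start. It measured 141 mm while the pin rode on the ring.
- **Table angle:** about 0.71 rad, inside the 0.60 to 0.97 band.
- **Forces:** the sideways push read about 11 N at most at the ends of the moves, and the wrist force was near zero after the retreat. I could not read the load on the ring directly.
- **Jar, beaker and spatula:** none moved by more than about 5 mm, which is within what the cameras can tell. In the last top view the network missed the spatula, but the side and wrist cameras both showed it.

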